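# Put the smallest tin away through the sprung flap of the pantry bin

### The arm

A 6-joint arm with a two-finger parallel gripper is mounted at the origin on the work surface. World frame = base frame: x ahead of the robot, y to its left, z up, the work surface at z = 0. Lengths are in mm, angles in rad, forces in N, time in s.
With the tool pointing down it reaches from about 400 to 925 mm from the base axis. Payload 12.5 kg.
Tool frame: the origin (TCP) lies at the centre of the arm's flange, where the gripper is bolted on; the fingertips stand 190 mm ahead of it and the grasp point (between the pads) lies env.grip_point_offset ahead of it (env.grip_point_offset is the distance from the TCP to the grasp point, in mm); z points along the fingers, x is the direction in which the jaws open and shut, and the axes are right-handed (so a half turn about z gives the same grasp; the last joint's range is limited). The gripper opens to 95 mm and grips with 3 to 60 N. Pads are 20 mm wide; open, the fingers measure 119 mm over their backs; the gripper's body (75 mm by 180 mm) begins 59 mm behind the grasp point.
Start: joints at [-1.329, 0.491, 1.559, -0, 1.092, -0.106], TCP at [213.038, -587.571, 404.761] pointing down, gripper open.
Joint ranges: [-3.1, 3.1], [-0.84, 2.19], [0.05, 2.79], [-1.13, 4.28], [0.06, 2.93], [-2.69, 2.69]. Speed limits (rad/s): [2.22, 2.22, 2.79, 3.14, 3.14, 3.14].

### API

Orientations are given as [roll, pitch, yaw] about the fixed x, y, z axes, in that order (R = Rz(yaw) Ry(pitch) Rx(roll)).
In Python, from cell import state, read_camera, camera_model, job_done, env gives the robot as it stands.
- The arm moves only by the tool arm_command, never from a script. Its argument "steps" is a list of rows, each a list of 6 numbers: the shift along the tool's x, y, z in cm, then the turn, a rotation vector about the tool's x, y, z in degrees. In form: [[dx, dy, dz, rx, ry, rz], ...]. A call has 1 to 12 rows; each row is the pose to reach, as a shift and turn from the pose commanded when the call began, along the tool's axes at that moment; what a row does not reach only later rows make up. A row lasts 1/12 s, in which the tool goes at most 41.7 mm and 7.16 degrees, less where a joint would pass 70% of its speed; a pose out of reach is approached as far as the arm can. A call with a gripper value outside its range is refused whole. "jaw" is the finger opening in cm, from 0 to 9.51, set as the call begins (left out, the last holds). The fingers move at their own pace and stop on an object; the grip force is fixed at half the most. Time passes only in rows, so rows that repeat a pose let the fingers close. It gives the time, the measured TCP pose, the force and the opening at its end, in the units of the state.
- state(): the state, without advancing time (a new reading comes with each control period).
- read_camera(name): name is "scene" or "side" or "wrist"; returns the picture (420x560x3 uint8, red, green, blue); there is no depth.
- camera_model(name): a dict with "K" (3x3 intrinsics, pixels), "xyz" and "rotation" of the camera in the world. Camera axes: x right, y up, looking along -z (the intrinsics and any distortion apply to the point x, -y, -z); pixel columns grow to the right and rows downward; lengths in mm; the calibration is good to about 2 mm. A picture is of the moment at which its call begins: read the wrist's pose just before it. camera_model takes no time and is no camera call; for the wrist camera it gives the pose at the moment of the call.
- job_done(): hands the job in, once; it reports no verdict.
The state is a dict: "t": time; "joints": joint angles; "qvel": joint speeds; "tau": joint torques, N m; "eef_pos": TCP position; "tcp_rot": TCP orientation; "ft_force": force on the tool from outside, world axes, zero at the start; "moment": the same for the moment, N m; "opening": opening from 0.0 (shut) to 1.0 (fully open).
Only numpy, scipy, OpenCV 4.12 (cv2) and the standard library are available. Lean on these libraries where they do the work, as an engineer would, in place of code of your own. Each camera call takes 0.05 s, during which the arm holds its last target. There are 200 camera calls.

### The job

Put the smallest of the three steel tins away in the pine bin: push the sprung flap in its top open with the tin, and keep the tin in the grip, holding the flap open, until the whole tin is below the bin's rim. Then let it go inside and withdraw so that the flap springs shut. Leave the tall tin standing where it is.

Things in the scene. Friction and masses are not known exactly. Their poses are not given: they have to be found in the camera images.
- small_tin_center (a point): Centre (30 mm above its underside) of the smallest of three plain steel tins with blank paper bands: upright, 50 mm in diameter, 60 mm high, about 200 g. z is its axis. The other two tins, one tall, one wide and flat (76 mm in diameter, 36 mm high), stand 105 mm or more away, centre to centre; the three stand in any order.
- tall_tin_center (a point): Centre (half-way up, 44 mm above its underside) of the tall tin, 58 mm in diameter and 88 mm high, a bystander that stays where it is.
- bin_mouth (a point): Centre of the mouth of a fixed pine box, level with its rim, 185 mm above the table, left or right of the tins. z up, yaw up to 20 deg. Walls and floor 10 mm; mouth 104 mm along x, 164 mm along y, 175 mm deep. A thin steel flap fills the mouth: far-side hinge (black rod) at x = +50 mm, free edge at x = -48 mm. A tin held 12 mm towards -x passes well; fingers fit in if they close along y.
- flap (a joint): Angle of the bin's flap (rad): 0 shut and level, grows as it is pushed down into the bin, stop at 1.4. A light spring always returns it to 0; it takes 1 to 2 N to push open. A tin pushed in until its top is 5 to 15 mm below the rim holds it at about 1 rad; let go there, it falls to the floor, clear of the flap.

How it is judged:
By the outcome, as a careful person would: the job done as asked, in the order asked, and still so for the second after the job is handed in, with the robot touching nothing.
It also fails if it takes over 45 s, if anything falls off the work surface, if the arm or the gripper's body presses on something with over 40 N, if the wrist force passes 120 N, or if a joint passes its speed limit or range.

## Working session

There is one attempt and no reset: what is moved stays moved. The work goes in short steps, Python scripts to look and compute and a tool call to move; the robot and the scene stay as the last step left them, time stands still between calls to the robot, and variables do not carry over. Pictures are saved under pics/ and viewed, about 8 in all and at most 12, crops included, and the job is handed in when it is done.

Besides the shell and the picture viewer there is one more tool, called after "Call:" by a JSON object that holds its "op" and its "data", one argument or row to a line. arm_command: Moves the arm, as the interface text tells. Its arguments: {"type":"object","properties":{"steps":{"type":"array"},"jaw":{"type":"number"}},"required":["steps"]}

```bash
mkdir -p pics; ls
python3 - <<'E'
from cell import *
import cv2,numpy as np
np.set_printoptions(precision=3,suppress=True)
print(state()); print(env.grip_point_offset)
for n in("scene","side"):
    im=read_camera(n); cv2.imwrite(f"pics/{n}0.png",im[:,:,::-1]); print(n,camera_model(n))
im=read_camera("wrist"); cv2.imwrite("pics/wrist0.png",im[:,:,::-1]); print(camera_model("wrist"))
E
```

```text
pics
{'t': 0.0, 'joints': array([-1.329,  0.492,  1.559,  0.   ,  1.092, -0.106]), 'qvel': array([ 0.001, -0.   , -0.   , -0.001, -0.001, -0.   ]), 'tau': array([ -0.001, -61.265, -25.819,   0.069,   0.048,  -0.   ]), 'eef_pos': array([ 213.031, -587.523,  404.156]), 'tcp_rot': array([-3.141,  0.001, -1.223]), 'ft_force': array([0.711, 0.336, 0.187]), 'moment': array([0.011, 0.025, 0.017]), 'opening': 1.0023641965242431}
171.3
scene {'K': array([[471.327,   0.   , 281.024],
       [  0.   , 471.327, 203.079],
       [  0.   ,   0.   ,   1.   ]]), 'xyz': array([1074.328, -388.794, 1203.05 ]), 'rotation': array([ 0.588, -0.005,  0.97 ])}
side {'K': array([[453.833,   0.   , 284.863],
       [  0.   , 453.833, 209.051],
       [  0.   ,   0.   ,   1.   ]]), 'xyz': array([ 430.482,  817.291, 1008.675]), 'rotation': array([ 0.77 , -0.011, -3.026])}
{'K': array([[342.012,   0.   , 276.618],
       [  0.   , 342.012, 214.093],
       [  0.   ,   0.   ,   1.   ]]), 'xyz': array([ 286.26 , -561.129,  383.569]), 'rotation': array([-0.281,  0.001, -1.224])}
```

View pics/scene0.png

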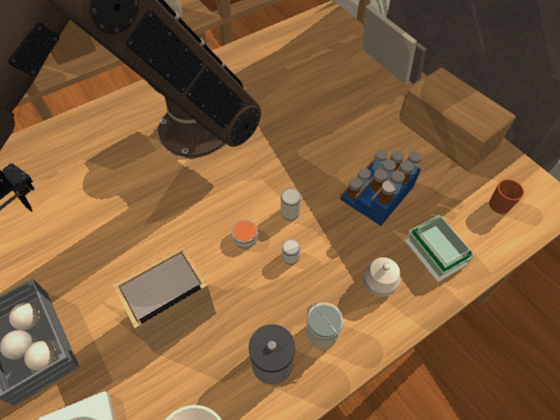

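View pics/side0.png

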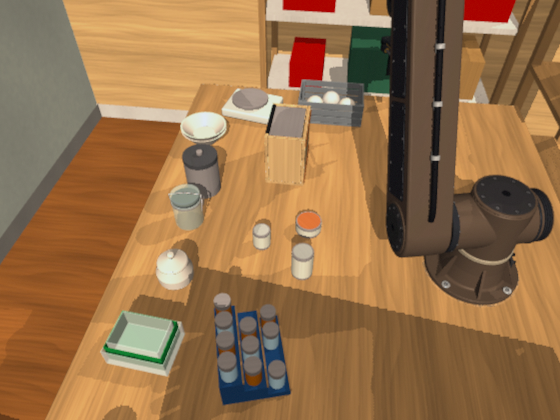

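The scene view shows the small tin at about (291,251), the tall one at (290,204), the flat one at (244,233), and the bin mouth around (162,287) with a dark hinge line on its lower side. In the side view they are at (262,236), (303,260), (308,223) and (290,122). I'll zoom in next.

```bash
cat > h.py <<'E'
from cell import *
import cv2,numpy as np
from scipy.spatial.transform import Rotation as R
np.set_printoptions(precision=3,suppress=True)
def ray(m,u,v):
    d=np.linalg.inv(m["K"])@[u,v,1]; d=np.array([d[0],-d[1],-d[2]])
    return R.from_euler('xyz',m["rotation"]).apply(d)
def plane(m,uv,z):
    d=ray(m,*uv); c=np.array(m["xyz"]); return c+d*(z-c[2])/d[2]
def tri(obs):
    A=np.zeros((3,3));b=np.zeros(3)
    for m,uv in obs:
        d=ray(m,*uv); d/=np.linalg.norm(d); P=np.eye(3)-np.outer(d,d); A+=P; b+=P@m["xyz"]
    return np.linalg.solve(A,b)
def proj(m,p):
    q=R.from_euler('xyz',m["rotation"]).inv().apply(np.array(p)-m["xyz"]); q=np.array([q[0],-q[1],-q[2]]); q=m["K"]@q; return q[:2]/q[2]
E
python3 - <<'E'
from h import *
s=cv2.imread("pics/scene0.png"); d=cv2.imread("pics/side0.png")
a=cv2.resize(s[240:330,110:220],None,fx=4,fy=4,interpolation=2)  #440x360
b=cv2.resize(d[85:195,255:320],None,fx=4,fy=4,interpolation=2)
c=np.zeros((440,700,3),np.uint8);c[:360,:440]=a;c[:,440:]=b
cv2.imwrite("pics/z1.png",c)
S=camera_model("scene");D=camera_model("side")
for n,p,q in(("small",(291,251),(262,236)),("tall",(290,204),(303,260)),("flat",(244,233),(308,223))): print(n,tri([(S,p),(D,q)]))
E
```

```text
small [580.989 -10.319  31.355]
tall [457.874  72.061  46.305]
flat [454.505 -85.485  22.517]
```

View pics/z1.png

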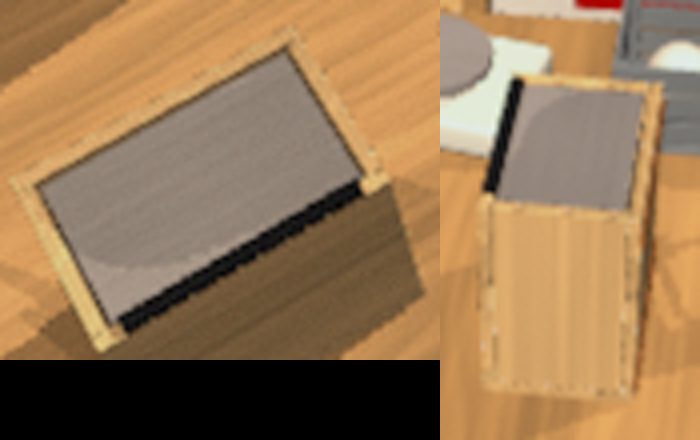

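View pics/wrist0.png

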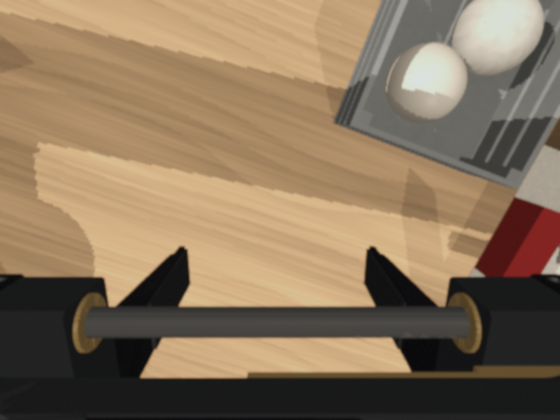

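The scene crop has the rim's outer corners at (113,285), (183,247), (206,286) and (136,327), with the black hinge on the far (+x) side. The wrist view shows only the egg crate, no tins.

Run:
```python
from h import *
S=camera_model("scene");D=camera_model("side")
a=[plane(S,p,185) for p in((113,285.5),(183,247),(206.5,285.7),(135.7,327.5))]
b=[plane(D,p,185) for p in((304.9,138),(310.7,106.5),(274,104),(266,134.5))]
for x in(a,b):
    x=np.array(x); print(x[:,:2], x.mean(0), [np.linalg.norm(x[i]-x[i-1]) for i in range(4)],[np.degrees(np.arctan2(*(x[i]-x[i-1])[1::-1])) for i in range(4)])
```

```text
[[ 487.42  -452.986]
 [ 488.793 -271.365]
 [ 610.    -274.119]
 [ 608.847 -451.805]] [ 548.765 -362.569  185.   ] [np.float64(121.43272553897437), np.float64(181.6263094867171), np.float64(121.23851511639131), np.float64(177.68994676796052)] [np.float64(-179.44274311497355), np.float64(89.56691787599034), np.float64(-1.3015622879371243), np.float64(-90.37181734463924)]
[[ 487.682 -276.962]
 [ 483.215 -446.419]
 [ 602.917 -445.044]
 [ 605.079 -278.933]] [ 544.723 -361.84   185.   ] [np.float64(117.41330078838827), np.float64(169.51534045944655), np.float64(119.70978208996476), np.float64(166.12417846113303)] [np.float64(179.03806550977), np.float64(-91.5100216313464), np.float64(0.6582217445509587), np.float64(89.25434375331585)]
```

The bin is at about (548,-362) with yaw near 0, and the small tin at about (581,-10). I'll move over the tin.

Call:
{"op": "arm_command", "data": {
  "steps": [
    [-2.5,-3.1,0,0,0,1.6],
    [-5,-6.2,0,0,0,3.2],
    [-7.5,-9.3,0,0,0,4.8],
    [-10,-12.4,0,0,0,6.4],
    [-12.5,-15.5,0,0,0,8],
    [-15,-18.6,0,0,0,9.6],
    [-17.5,-21.7,0,0,0,11.2],
    [-20,-24.8,0,0,0,12.8],
    [-22.5,-27.9,0,0,0,14.4],
    [-25,-31,0,0,0,16],
    [-27.5,-34.1,0,0,0,18],
    [-30,-37.2,0,0,0,20]
  ]
}}

```text
t: 1.15
eef_pos: [461.1, -176.9, 404.8]
tcp_rot: [-3.141, -0.0, -1.574]
ft_force: [0.6, -0.9, 0.0]
opening: 1.0
```

Call:
{"op": "arm_command", "data": {
  "steps": [
    [-3.4,-2,0,0,0,0],
    [-6.8,-4,0,0,0,0],
    [-10.2,-6,0,0,0,0],
    [-13.6,-8,0,0,0,0],
    [-16.7,-9.9,0,0,0,0],
    [-16.7,-9.9,0,0,0,0],
    [-16.7,-9.9,0,0,0,0]
  ]
}}

```text
t: 1.73
eef_pos: [560.1, -10.3, 404.2]
tcp_rot: [3.141, -0.0, -1.569]
ft_force: [0.1, -0.1, -0.6]
opening: 0.998
```

Run:
```python
from h import *
s=state(); m=camera_model("wrist"); im=read_camera("wrist"); cv2.imwrite("pics/w1.png",im[:,:,::-1])
print(s["eef_pos"],s["tcp_rot"],m, proj(m,(581,-10,60)), proj(m,(458,72,88)))
hsv=cv2.cvtColor(im,cv2.COLOR_RGB2HSV)
mk=((hsv[:,:,1]<70)&(hsv[:,:,2]>90)).astype(np.uint8)
n,l,st,c=cv2.connectedComponentsWithStats(mk)
for i in range(1,n):
    if st[i,4]>300: print(st[i],c[i],plane(m,c[i],60)[:2])
```

```text
[560.147 -10.3   404.194] [ 3.141 -0.    -1.569] {'K': array([[342.012,   0.   , 276.618],
       [  0.   , 342.012, 214.093],
       [  0.   ,   0.   ,   1.   ]]), 'xyz': array([638.064, -10.446, 383.391]), 'rotation': array([-0.282, -0.   , -1.57 ])} [276.036 177.251] [191.888 307.002]
[ 252  145   52   55 2278] [277.553 172.212] [585.839 -11.439]
[307 243  59  65 985] [329.685 259.977] [495.515 -65.009]
[ 178  246   53   62 2406] [206.228 277.834] [475.248  62.569]
```

View pics/w1.png

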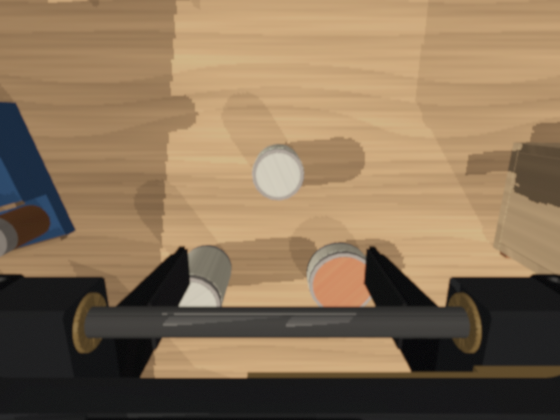

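The lid of the small tin is a disc centred at about (278,174), which is world (584,-12). The tall tin and the flat one (orange lid) are behind the fingers and clear of the path. I'll descend and grip.

Call:
{"op": "arm_command", "data": {
  "steps": [
    [0.2,-2.4,2,0,0,0],
    [0.2,-2.4,5.5,0,0,0],
    [0.2,-2.4,9,0,0,0],
    [0.2,-2.4,12.5,0,0,0],
    [0.2,-2.4,15.5,0,0,0],
    [0.2,-2.4,17.5,0,0,0],
    [0.2,-2.4,18.7,0,0,0],
    [0.2,-2.4,19.2,0,0,0],
    [0.2,-2.4,19.2,0,0,0],
    [0.2,-2.4,19.2,0,0,0]
  ]
}}

```text
t: 2.62
eef_pos: [583.9, -14.4, 213.7]
tcp_rot: [-3.14, -0.0, -1.573]
ft_force: [-0.9, 0.4, 1.1]
opening: 1.002
```

Call:
{"op": "arm_command", "data": {
  "steps": [
    [0,0,0,0,0,0],
    [0,0,0,0,0,0],
    [0,0,0,0,0,0],
    [0,0,0,0,0,0],
    [0,0,0,0,0,0],
    [0,0,0,0,0,0],
    [0,0,0,0,0,0],
    [0,0,0,0,0,0]
  ],
  "jaw": 3.5
}}

```text
t: 3.28
eef_pos: [583.7, -13.8, 212.8]
tcp_rot: [-3.142, -0.0, -1.572]
ft_force: [-0.4, 1.3, 0.8]
opening: 0.523
```

Call:
{"op": "arm_command", "data": {
  "steps": [
    [0,0,-2,0,0,0],
    [0,0,-5,0,0,0],
    [0,0,-9,0,0,0],
    [0,0,-13,0,0,0],
    [0,0,-17,0,0,0],
    [0,0,-21,0,0,0],
    [1,0.3,-23.5,0,0,0],
    [4,1,-24,0,0,0],
    [7.5,1.8,-24,0,0,0],
    [11,2.6,-24,0,0,0],
    [14.5,3.5,-24,0,0,0],
    [18,4.3,-24,0,0,0]
  ]
}}

```text
t: 4.28
eef_pos: [539.7, -195.2, 452.6]
tcp_rot: [3.141, 0.0, -1.572]
ft_force: [0.6, -0.8, -2.8]
opening: 0.523
```

Call:
{"op": "arm_command", "data": {
  "steps": [
    [3.5,0.8,0,0,0,0],
    [7,1.6,0,0,0,0],
    [10.5,2.5,0,0,0,0],
    [14,3.3,0,0,0,0],
    [16,3.9,0,0,0,0],
    [16.8,4.1,0,0,0,0],
    [16.8,4.1,0,0,0,0],
    [16.8,4.1,0,0,0,0]
  ]
}}

```text
t: 4.95
eef_pos: [499.3, -361.3, 452.4]
tcp_rot: [3.141, 0.001, -1.573]
ft_force: [0.4, 0.5, -1.6]
opening: 0.522
```

Run:
```python
from h import *
s=state(); m=camera_model("wrist"); im=read_camera("wrist"); cv2.imwrite("pics/w2.png",im[:,:,::-1])
print(s["eef_pos"],s["tcp_rot"],s["opening"],m["xyz"],m["rotation"])
for p in((-62,-92),(62,-92),(62,92),(-62,92)): print(proj(m,(548+p[0],-362+p[1],185)))
```

```text
[ 499.34  -361.326  452.36 ] [ 3.141  0.001 -1.573] 0.5215135184332179 [ 577.247 -361.743  431.566] [-0.282  0.001 -1.573]
[397.517 238.757]
[415.386  63.518]
[139.057  64.259]
[157.521 239.236]
```

View pics/w2.png

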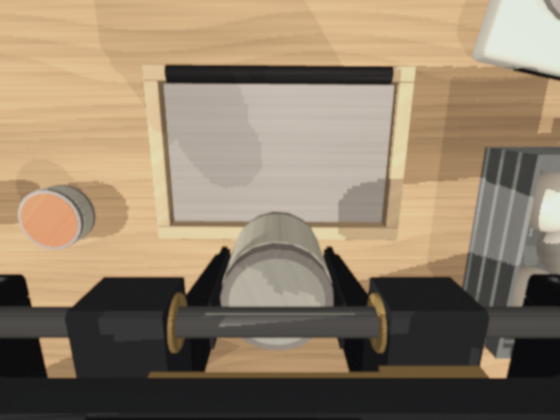

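The rim corners are at (143,66), (414,67), (398,240) and (158,239), within 5 px of prediction. So the bin is at (548,-362) with yaw about 0, and the tin is held upright. I'll go to x=536 and push it in.

Call:
{"op": "arm_command", "data": {
  "steps": [
    [0.1,-1.8,0,0,0,0],
    [0.1,-3.6,0,0,0,0],
    [0.1,-3.6,2,0,0,0],
    [0.1,-3.6,4,0,0,0],
    [0.1,-3.6,5,0,0,0],
    [0.1,-3.6,6,0,0,0],
    [0.1,-3.6,7,0,0,0],
    [0.1,-3.6,8,0,0,0],
    [0.1,-3.6,9,0,0,0],
    [0.1,-3.6,10,0,0,0],
    [0.1,-3.6,11,0,0,0],
    [0.1,-3.6,11,0,0,0]
  ]
}}

```text
t: 6.0
eef_pos: [535.0, -362.8, 340.4]
tcp_rot: [3.139, 0.002, -1.572]
ft_force: [-1.2, 0.4, -2.4]
opening: 0.523
```

Call:
{"op": "arm_command", "data": {
  "steps": [
    [0,0,0.8,0,0,0],
    [0,0,1.5,0,0,0],
    [0,0,1.5,0,0,0],
    [0,0,1.5,0,0,0]
  ]
}}

```text
t: 6.33
eef_pos: [535.2, -362.9, 327.3]
tcp_rot: [3.141, 0.001, -1.572]
ft_force: [-1.0, -0.4, -2.0]
opening: 0.525
```

Run:
```python
from h import *
s=state(); print(s["eef_pos"],s["tcp_rot"],s["opening"],s["ft_force"])
im=read_camera("wrist"); b=read_camera("side")
b=cv2.resize(b[75:215,230:350],None,fx=2.5,fy=2.5,interpolation=2)
im=cv2.resize(im,(466,350)); cv2.imwrite("pics/w3.png",np.hstack([im,b])[:,:,::-1])
```

```text
[ 535.236 -362.854  327.313] [ 3.141  0.001 -1.572] 0.525459871878986 [-0.986 -0.422 -1.962]
```

View pics/w3.png

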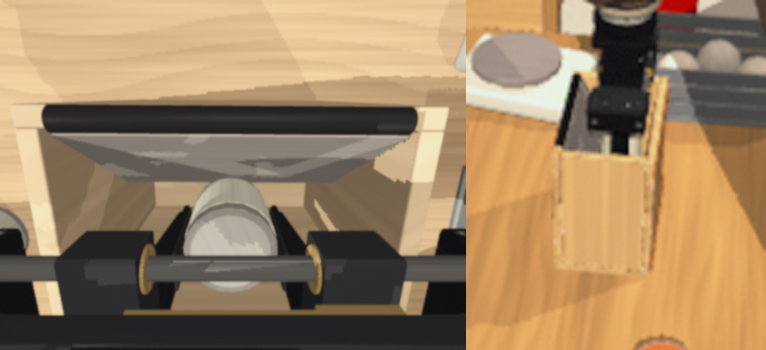

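The flap (left view, 45–415 × 130–180) is held open by the tin, which is centred in the mouth. By my numbers its top is about 10 mm below the rim. I'll release it and withdraw.

Call:
{"op": "arm_command", "data": {
  "steps": [
    [0,0,0,0,0,0],
    [0,0,0,0,0,0],
    [0,0,0,0,0,0],
    [0,0,0,0,0,0],
    [0,0,0,0,0,0],
    [0,0,0,0,0,0],
    [0,0,0,0,0,0],
    [0,0,0,0,0,0]
  ],
  "jaw": 8
}}

```text
t: 7.1
eef_pos: [535.3, -362.8, 327.8]
tcp_rot: [-3.141, -0.0, -1.572]
ft_force: [-0.3, 0.3, 0.2]
opening: 0.842
```

Call:
{"op": "arm_command", "data": {
  "steps": [
    [0,0,-1.5,0,0,0],
    [0,0,-4,0,0,0],
    [0,0,-7,0,0,0],
    [0,0,-10.5,0,0,0],
    [0,0,-14,0,0,0],
    [0,1,-17,0,0,0],
    [0,3,-18,0,0,0],
    [0,5,-18,0,0,0],
    [0,5,-18,0,0,0],
    [0,5,-18,0,0,0],
    [0,5,-18,0,0,0],
    [0,5,-18,0,0,0]
  ]
}}

```text
t: 8.1
eef_pos: [485.9, -362.9, 507.2]
tcp_rot: [3.141, 0.0, -1.572]
ft_force: [1.0, 0.1, 0.0]
opening: 0.843
```

Run:
```python
from h import *
s=state(); print(s["t"],s["eef_pos"],s["opening"],s["ft_force"])
im=read_camera("wrist"); b=read_camera("scene"); c=read_camera("side"); a=cv2.imread("pics/scene0.png")[:,:,::-1]
d=np.hypot(*(0,0)); print("tall tin diff",cv2.absdiff(a[185:222,275:305],b[185:222,275:305]).mean())
im=cv2.resize(im,(400,300));b=cv2.resize(b,(400,300))
cv2.imwrite("pics/w4.png",np.hstack([im,b])[:,:,::-1])
```

```text
8.1 [ 485.926 -362.862  507.204] 0.8429932804141067 [0.998 0.081 0.049]
tall tin diff 16.86216216216216
```

View pics/w4.png

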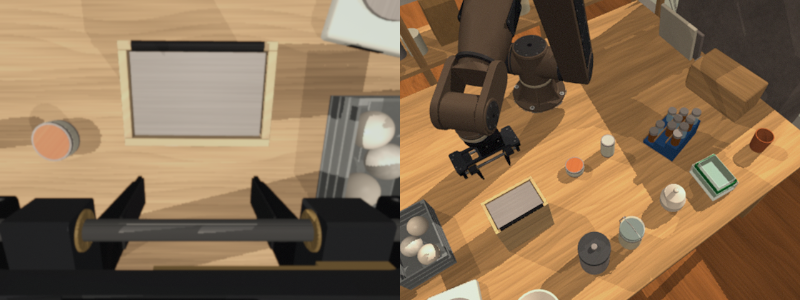

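The flap is shut and flush, nothing remains in the fingers, and the tall tin is still at (291,203) in the scene view. The pixel difference there is probably the arm's moved shadow. I'll hand the job in.

```bash
python3 -c "
from cell import *
print(job_done())"
```

```text
the job is handed in; nothing more can be done
None
```

The small tin is in the pine bin and the job is handed in, at about 8 s on the robot's clock. I gripped the tin, pushed the flap open with it, and held it until its top was about 10 mm below the rim (worked out from the arm's pose). Then I let go and withdrew straight up.

**Last checks:**
- **Flap:** the last pictures show it shut and flush.
- **Small tin:** the gripper is empty and clear of the bin, and the tin is no longer on the table. I could not see it inside the closed bin.
- **Tall tin:** it stands at the same pixel position as at the start, about (291,203) in the scene view.
- **Check that disagreed:** the before/after image difference around the tall tin was not zero (mean 17 grey levels). I put that down to the arm's shadow moving, but did not test it further.
- **Forces:** wrist readings after each move stayed at or below about 3 N.

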